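Fit the retaining ring on a trolley wheel's axle and hold it spread

TASK

Press the trolley wheel down on its axle until it is fully home, then take the circlip pliers by their handles, squeeze to spread the ring, and lower it level over the end of the axle until it lies at the groove just above the wheel's hub. Finish holding it there: the pliers still in the gripper and squeezed, the ring wide open around the axle at the groove, not pushed hard against the hub. Leave the other things on the table alone.

Things in the scene. Friction and masses are not known exactly. Their poses are not given: they have to be found in the camera images.
- bracket: Fixed axle bracket of a serving trolley, lying on the table: dark steel flange 140 x 140 x 10 mm with a vertical steel stub axle 25 mm in diameter standing up from its middle through the wheel. Origin: centre of the flange's underside, on the axle's line; z points up along the axle. A shoulder 22 mm above the table is where the wheel's hub comes to rest.
- axle_end (a point): Centre of the axle's flat top end, 94 mm above the table. The last 3 mm are chamfered from 25 mm to 19 mm diameter.
- groove (a point): Point on the axle's line at mid-height of the ring groove, 79 mm above the table. The groove is 6 mm wide (76 to 82 mm above the table), 22 mm in diameter and looks dark; it shows only when the wheel is fully home.
- wheel (a joint): How far the wheel has been pushed down along the axle from its highest place, in m: it starts at 0 to 0.006 and is fully home at 0.014, against a hard stop. It is a tight sliding fit that stays where it is left; a steady push down of 6 N or more on the hub moves it (about 10 N at 30 mm/s).
- hub_face (a point): Centre of the wheel hub's flat top face, on the axle's line; 76 mm above the table when the wheel is fully home (90 mm at joint value 0). Wheel: black rubber tyre 160 mm in diameter, 40 mm wide, white rim; white hub 60 mm in diameter, whose face stands 7 mm above the tyre's upper side. The axle comes up through the hub.
- pliers: Circlip pliers lying on the table, 0.2 kg: red handles, dark jaws with tips bent straight down, a dark steel snap ring already hooked on the tips. Origin: under the rivet, level with the ring's underside (the pliers' lowest part; table level at the start). x points from the handles to the ring, z up. Overall x = -115 to 87 mm; jaws and rivet reach 30 mm up.
- handles (a point): Place to grip: midway between the red handles, on the pliers' x axis 52 mm behind the rivet, 13 mm above the ring's underside, the handles' mid-height here. One handle each side along y, each 9 mm thick, 11 mm high, running from 34 to 115 mm behind the rivet; 62 mm over the outside here with the ring relaxed, about 40 mm squeezed to the stop.
- jaw_left (a joint): Turn of each plier half in rad: 0 with the ring relaxed (hole 22 mm, does not pass the axle), growing as the handles are squeezed together, to about 0.21 at the stop screw, ring fully spread (hole 29 mm; 25 mm at 0.10). Spring: at the gripping place about 6 N on each handle starts it, 12 N holds it at the stop. Let go, it springs back.
- ring_hole (a point): Centre of the hole of the ring when fully spread, at mid-thickness: a fixed point of the pliers, 65 mm ahead of the rivet on the pliers' x axis and 1.5 mm above the ring's underside. The ring is 3 mm thick, about 36 mm over the outside; its gap and ears face the handles. Its underside is the lowest part of the pliers.
- dough_tub: Bystander: yellow modelling-dough tub with a red lid, 60 mm diameter, 62 mm tall. Origin: centre of its underside.
- hub_cap: Bystander: flat grey plastic hub cap, 62 mm diameter, 16 mm tall. Origin: centre of its underside.
- torch: Bystander: blue torch lying on its side, 135 mm long along its x, 42 mm thick. Origin: under its middle, table level.
- ear_defenders: Bystander: teal ear defenders with a black headband, lying down, about 170 mm wide (y), 160 mm long (x, cups at x = 0, band ahead), 72 mm tall. Origin: between the cups, table level.
There are look-alikes about, which are no part of the job. What is meant by the pliers is not purple, and is the larger of those in its own colour.

How it is judged:
On the way, in this order (a step that is already met when the one before it is completed fails the run):
1. the wheel is pressed fully home on its axle, before the ring is over the axle (value of joint wheel above 0.0125 m and horizontal distance between ring_hole and axle_end above 0.03 m), for 0.2 s.
2. the ring, spread, is lowered over the axle's end (value of joint jaw_left above 0.14 rad and horizontal distance between ring_hole and axle_end below 0.004 m and z of ring_hole in the frame of axle_end below -0.002 m), for 0.1 s.
At the end, for the whole second after the job is handed in: Wheel home within 1.5 mm. Gripper holds the still pliers (over 8 N), jaws above 0.14 rad; ring around the axle (hole centre within 4 mm), level within 0.10 rad, its mid-thickness 3 mm below to 2.5 mm above the groove's middle, under 8 N on the wheel, pliers off the table (value of joint wheel above 0.0125 m and value of joint jaw_left above 0.14 rad and horizontal distance between ring_hole and groove below 0.004 m and angle between pliers's own z axis and vertical below 0.1 rad and z of ring_hole in the frame of groove between -0.003 and 0.0025 m and contact force between the fingers and pliers above 8 N and contact force between pliers and wheel below 8 N and contact force between pliers and table below 0.2 N and linear speed of pliers below 0.02 m/s); the arm keeps its last pose, push and grip.
It fails at once if a bystander (dough tub, hub cap, torch, ear defenders) is moved more than 30 mm (distance of any of dough_tub, hub_cap, torch, ear_defenders from where it was at the start of the episode above 0.03 m).
It also fails if it takes over 51 s, if anything falls off the work surface, if the arm or the gripper's body presses on something with over 40 N, if the wrist force passes 120 N, or if a joint passes its speed limit or range.

ROBOT

A 6-joint arm with a two-finger parallel gripper is mounted at the origin on the work surface. World frame = base frame: x ahead of the robot, y to its left, z up, the work surface at z = 0. Lengths are in m, angles in rad, forces in N, time in s.
With the tool pointing down it reaches from about 0.25 to 0.775 m from the base axis. Payload 8.9 kg.
Tool frame: the origin (TCP) lies midway between the tips of the shut fingers; the grasp point (between the pads) lies ctrl.pinch_z behind it (ctrl.pinch_z is the distance from the TCP to the grasp point, in m); z points along the fingers, y is the line along which they close (so a half turn about z gives the same grasp; the last joint's range is limited). The gripper opens to 85 mm and grips with 20 to 120 N. Pads are 22 mm wide; open, the fingers measure 114 mm over their backs; the gripper's body (76 mm by 85 mm) begins 54 mm behind the grasp point. The pads swing forward as they close: fully open they stand 13 mm farther back than shut.
Start: joints at [1.192, 0.291, -0.153, 1.127, 0, 1.431], TCP at [0.125, 0.51, 0.231] pointing down, gripper open.
Joint ranges: [-2.52, 2.52], [-0.91, 1.74], [-1.3, 1.37], [-1.96, 2.02], [-1.52, 1.47], [-3.14, 3.14]. Speed limits (rad/s): [2.22, 2.22, 2.79, 3.14, 3.14, 3.14].

INTERFACE

Orientations are given as a unit quaternion [w, x, y, z].
In Python, from station import ctrl, eoat, kinematics, imaging, close_job, telemetry gives the robot as it stands. Calls block until the motion is done:
- ctrl.goto(position, orientation): joint-space move of the TCP to a pose.
- ctrl.move_l(position, ori=None, max_speed=0.15, until_force=None): straight line of the TCP; ori=None keeps the orientation; max_speed is the mean speed in m/s. With until_force (N) it stops when the force on the tool has changed by that much, and returns True; else False.
- ctrl.set_joints(angles): joint-space move.
- eoat.command_gripper(opening, effort=None): opening from 0.0 (shut) to 1.0 (fully open); effort is the grip in N (None keeps the last); returns when the fingers have stopped.
- ctrl.dwell(seconds).
- kinematics.solve_ik(position, orientation): joint angles nearest the present ones, or None.
- imaging.get_image(name): name is "side" or "top" or "wrist"; returns a dict with "image" (400x640x3 uint8, red, green, blue), "depth" (400x640 float32, m along the optical axis (not along the pixel's ray), 0 where there is no reading), "K" (3x3 intrinsics, pixels), "world_to_cam" (4x4, takes a point from world to camera coordinates). Camera axes: x right, y down, z forward; pixel columns grow to the right and rows downward; lengths in m; the calibration is good to about 2 mm. The wrist camera is an equidistant fisheye: a pixel r from the principal point sees the ray r / f radians off the axis. A picture is of the moment at which its call begins.
A pose or a line that the arm cannot do raises ctrl.IKError and nothing moves.
- close_job(): hands the job in; it is judged then, once.
Readings, each from a call of its own:
- telemetry.get_time_s(): time.
- telemetry.get_joints(): joint angles.
- telemetry.get_qvel(): joint speeds.
- telemetry.get_tau(): joint torques, N m.
- telemetry.get_eef_pos(): TCP position.
- telemetry.get_eef_rot(): TCP orientation.
- telemetry.get_wrist_force(): force on the tool from outside, world axes, zero at the start.
- telemetry.get_torque(): the same for the moment, N m.
- telemetry.get_gripper_width(): opening from 0.0 (shut) to 1.0 (fully open).
- telemetry.get_finger_force(): force on a finger pad.
Only numpy, scipy, OpenCV 4.12 (cv2) and the standard library are available. Lean on these libraries where they do the work, as an engineer would, in place of code of your own. Each camera call takes 0.05 s, during which the arm holds its last target. There are 200 camera calls.

## Working session

There is one attempt and no reset: what is moved stays moved. The work goes in short steps, each a Python script; the robot and the scene stay as the last script left them, time stands still between calls to the robot, and variables do not carry over. Pictures are saved under pics/ and viewed, at most 10 in all, crops included, and the job is handed in when it is done.

```bash
ls; mkdir -p pics; python3 - <<'E'
from station import ctrl, eoat, kinematics, imaging, telemetry
import cv2,numpy as np,pickle
d={}
for n in ("top","side"):
    d[n]=imaging.get_image(n); cv2.imwrite(f"pics/{n}0.png",d[n]["image"][:,:,::-1]); print(n,d[n]["K"].tolist(),np.round(d[n]["world_to_cam"],3).tolist())
pickle.dump(d,open("d0.pkl","wb"))
print(ctrl.pinch_z,telemetry.get_time_s(),telemetry.get_eef_rot())
E
```

```text
pics
top [[470.4389771131819, 0.0, 320.24629091444257], [0.0, 470.4389771131819, 197.61422338576992], [0.0, 0.0, 1.0]] [[0.046, -0.999, -0.006, -0.006], [-0.975, -0.044, -0.219, 0.551], [0.218, 0.016, -0.976, 1.075], [0.0, 0.0, 0.0, 1.0]]
side [[424.5952448010252, 0.0, 314.0765018098235], [0.0, 424.5952448010252, 196.09894565859065], [0.0, 0.0, 1.0]] [[-0.99, -0.142, -0.009, 0.566], [-0.102, 0.754, -0.649, 0.12], [0.099, -0.642, -0.761, 1.161], [0.0, 0.0, 0.0, 1.0]]
0.0187 0.1 [-1.63910854e-04  1.19614389e-01  9.92820245e-01 -5.75682242e-04]
```

View pics/top0.png

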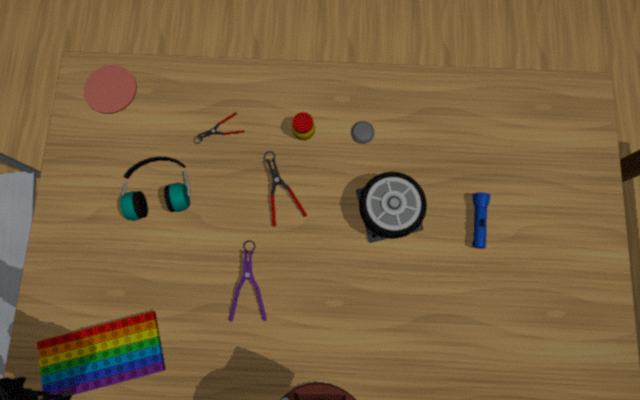

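View pics/side0.png

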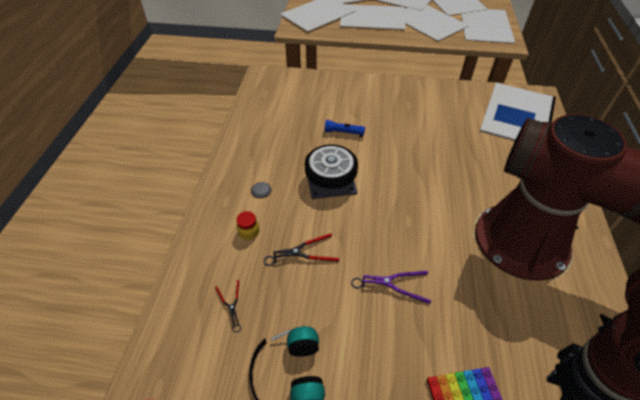

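Candidates for the pliers are the large red pair at top (277,181), the small red pair at (218,130) and the purple pair at (247,275). By the description I choose the large red pair. The wheel hub is at (394,202).

```bash
cat > h.py <<'E'
import cv2,numpy as np
def ray(c,uv,fish=False):
    K=c["K"];T=c["world_to_cam"];x=(uv[0]-K[0,2])/K[0,0];y=(uv[1]-K[1,2])/K[1,1]
    if fish:
        r=np.hypot(x,y);s=np.sin(r)/r if r>1e-9 else 1;d=np.array([x*s,y*s,np.cos(r)])
    else: d=np.array([x,y,1.])
    R=T[:3,:3];return -R.T@T[:3,3],R.T@d
def cast(c,uv,z,fish=False):
    o,d=ray(c,uv,fish);return o+d*(z-o[2])/d[2]
def proj(c,p,fish=False):
    K=c["K"];q=c["world_to_cam"]@np.append(p,1);x,y,z=q[:3]
    if fish:
        r=np.hypot(x,y);t=np.arctan2(r,z);x,y=x/r*t,y/r*t
    else: x,y=x/z,y/z
    return np.array([K[0,0]*x+K[0,2],K[1,1]*y+K[1,2]])
def red(im):
    r,g,b=[im[:,:,i].astype(int) for i in range(3)]
    return ((r>90)&(g<0.45*r)&(b<0.5*r)).astype(np.uint8)
def quat(yaw,tilt=0): # tool down, tool y axis direction = yaw angle
    from scipy.spatial.transform import Rotation as R
    y=np.array([np.cos(yaw),np.sin(yaw),0]);z=np.array([0,0,-1.]);x=np.cross(y,z)
    q=R.from_matrix(np.c_[x,y,z]).as_quat();return [q[3],q[0],q[1],q[2]]
E
python3 - <<'E'
import pickle;from h import *
d=pickle.load(open("d0.pkl","rb"))
t,s=d["top"],d["side"]
print("ring top",cast(t,(270,156),.002),"side",cast(s,(270,261),.002))
print("rivet",cast(t,(277,180),.02),cast(s,(296,251),.02))
print("axle",cast(t,(394,202),.09),cast(s,(332,160),.09))
print("h ends",cast(t,(274,223),.013),cast(t,(304,214),.013))
for n,p in dict(tub=(303,125),cap=(363,132),torch=(481,220),purp=(247,275)).items(): print(n,cast(t,p,.02))
a=cv2.resize(t["image"][140:240,225:325],(500,500),interpolation=2);b=cv2.resize(s["image"][220:280,250:350],None,fx=3,fy=3)
cv2.imwrite("pics/crop.png",a[:,:,::-1])
E
```

```text
ring top [0.66921013 0.15600839 0.002     ] side [0.66677259 0.16025936 0.002     ]
rivet [0.6010438  0.13153429 0.02      ] [0.60123407 0.13150705 0.02      ]
axle [ 0.54192222 -0.15424633  0.09      ] [ 0.53966291 -0.14874106  0.09      ]
h ends [0.49199317 0.13246056 0.013     ] [0.51813833 0.05898546 0.013     ]
tub [0.75133321 0.07384443 0.02      ]
cap [ 0.73896544 -0.08218409  0.02      ]
torch [ 0.52150362 -0.37975734  0.02      ]
purp [0.36081576 0.1883261  0.02      ]
```

View pics/crop.png

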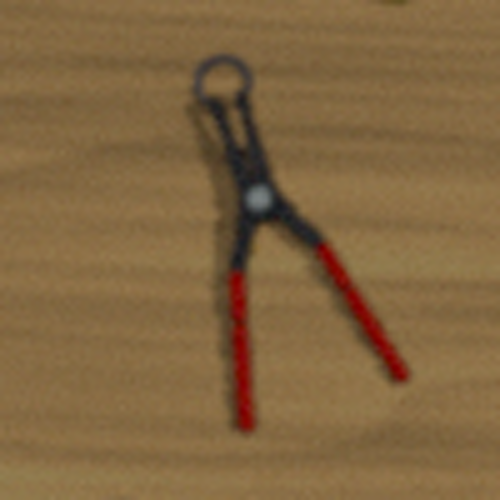

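The crop shows the large red pliers with the ring at the upper left, the rivet at crop (258,198) and both handles running down. This confirms the choice. Next is a closer look with the wrist camera on the way to the wheel.

```bash
python3 - <<'E'
from station import ctrl, eoat, kinematics, imaging, telemetry
import cv2,numpy as np,pickle
from h import *
d={}
for n,p,yaw in (("w1",[.57,.10,.25],np.radians(110.4)),("w2",[.541,-.152,.27],np.radians(75))):
    ctrl.goto(p,quat(yaw)); d[n]=imaging.get_image("wrist")
    print(n,telemetry.get_time_s(),np.round(telemetry.get_joints(),2))
d["side"]=imaging.get_image("side")
pickle.dump(d,open("d1.pkl","wb"))
o=np.hstack([d["w1"]["image"],d["w2"]["image"]]);o=cv2.resize(np.vstack([d["w1"]["image"][:,:],d["w2"]["image"]]),None,fx=.75,fy=.75)
cv2.imwrite("pics/w12.png",o[:,:,::-1]); print(d["w1"]["K"].tolist())
E
```

```text
w1 2.3167 [ 0.05  0.39  0.03  1.22  0.   -0.31]
w2 3.3667 [-0.4   0.35  0.03  1.25  0.   -0.14]
[[309.70691628693146, 0.0, 324.35661488513324], [0.0, 309.70691628693146, 198.69042966321211], [0.0, 0.0, 1.0]]
```

View pics/w12.png

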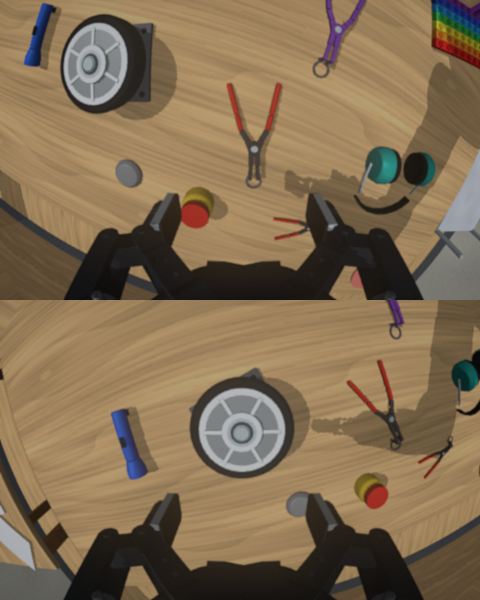

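The stacked picture shows the pliers in w1 with the rivet at about (339,199) and the ring at (339,244), in full-scale pixels. In w2 the axle end is at about (323,176).

```bash
python3 - <<'E'
import pickle;from h import *
d=pickle.load(open("d1.pkl","rb"));w1,w2=d["w1"],d["w2"]
a=cv2.resize(w2["image"][136:216,283:363],(400,400),interpolation=2)
b=cv2.resize(w1["image"][100:260,290:390],(375,600),interpolation=2)
o=np.zeros((600,775,3),np.uint8);o[:400,:400]=a;o[:,400:]=b
cv2.imwrite("pics/c2.png",o[:,:,::-1])
print("axle",cast(w2,(323,176),.094,1),"rivet",cast(w1,(339,199),.03,1),"ring",cast(w1,(339,244),.0015,1))
m=red(w1["image"]);m[:100]=0;m[190:]=0;m[:,:295]=0;m[:,385:]=0
n,l,st,c=cv2.connectedComponentsWithStats(m)
for i in range(1,n):
    if st[i,4]<60: continue
    ys,xs=np.where(l==i);P=np.array([cast(w1,(x,y),.016,1)[:2] for x,y in zip(xs,ys)])
    mu=P.mean(0);v=np.linalg.svd(P-mu,full_matrices=0)[2][0];t=(P-mu)@v;print(st[i,4],mu,mu+v*t.min(),mu+v*t.max())
E
```

```text
axle [ 0.54060581 -0.15195594  0.094     ] rivet [0.60181711 0.13303184 0.03      ] ring [0.67375829 0.16268086 0.0015    ]
328 [0.54831505 0.07846736] [0.51638418 0.05669278] [0.58189253 0.10136481]
347 [0.52612184 0.13773838] [0.48736793 0.1321948 ] [0.56585719 0.14342235]
```

View pics/c2.png

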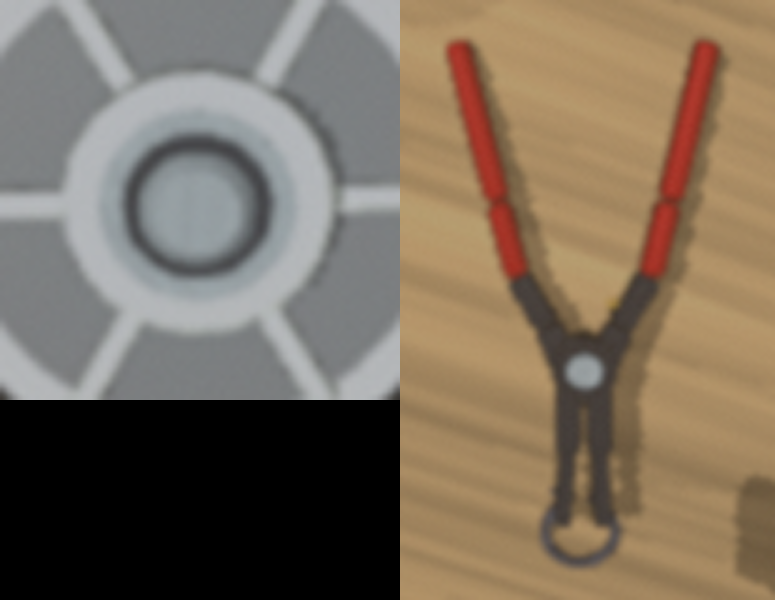

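```bash
python3 - <<'E'
from station import ctrl, eoat, kinematics, imaging, telemetry
import cv2,numpy as np,pickle
from h import *
d=pickle.load(open("d1.pkl","rb"));A=cast(d["w2"],(322.4,177.2),.094,1);print(A)
eoat.command_gripper(.45,40)
ctrl.move_l([A[0],A[1],.115],max_speed=.15)
f0=telemetry.get_wrist_force()
print(ctrl.move_l([A[0],A[1],.055],max_speed=.03,until_force=35))
print(telemetry.get_eef_pos(),telemetry.get_wrist_force()-f0,telemetry.get_gripper_width())
ctrl.dwell(.3)
print(telemetry.get_eef_pos(),telemetry.get_wrist_force()-f0,telemetry.get_time_s())
ctrl.move_l([A[0],A[1],.16],max_speed=.2)
d["w3"]=imaging.get_image("wrist");d["s3"]=imaging.get_image("side");pickle.dump(d,open("d3.pkl","wb"))
o=np.zeros((600,800,3),np.uint8)
c=d["w3"]["image"];o[:400,:640]=c;u,v=proj(d["s3"],[A[0],A[1],.08]).astype(int);q=cv2.resize(d["s3"]["image"][v-25:v+25,u-40:u+40],None,fx=4,fy=4);o[400:,:320]=q
cv2.imwrite("pics/w3.png",o[:,:,::-1])
E
```

```text
[ 0.54172447 -0.15291911  0.094     ]
True
[ 0.54169267 -0.1529466   0.07470345] [-3.19264926 -0.55689744 11.87731473] 0.4515829787018975
[ 0.54171801 -0.15289679  0.07473338] [-2.87102211 -0.7729741  10.62261049] 6.7333
```

View pics/w3.png

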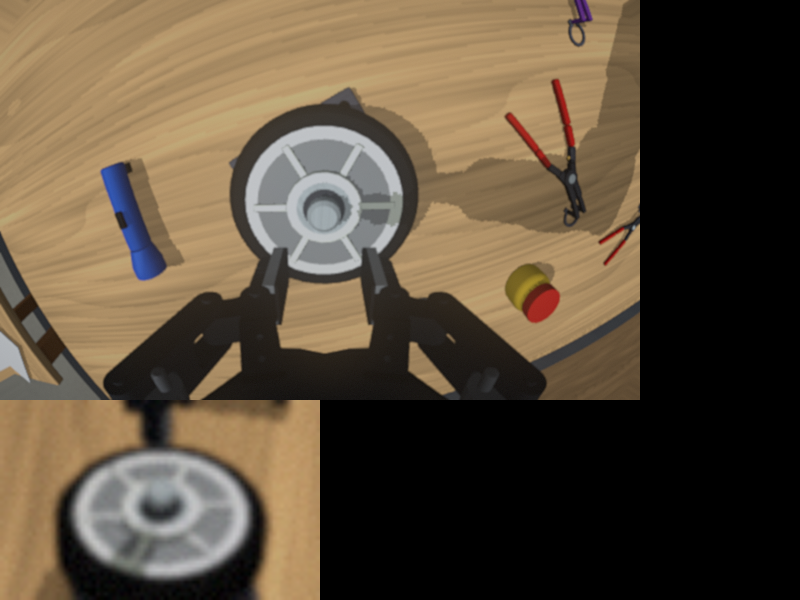

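The picture shows the axle end at (323,215) standing clear of the hub with a dark band below it. The wheel looks home or nearly so. I'll press again, harder, to confirm.

```bash
python3 - <<'E'
from station import ctrl, eoat, kinematics, imaging, telemetry
import numpy as np
A=[.5417,-.1529]
ctrl.move_l([*A,.083],max_speed=.15)
f0=telemetry.get_wrist_force()
for F in (30,50,50):
    print(ctrl.move_l([*A,.055],max_speed=.015,until_force=F),telemetry.get_eef_pos()[2],(telemetry.get_wrist_force()-f0)[2])
ctrl.dwell(.1);print(telemetry.get_eef_pos()[2],(telemetry.get_wrist_force()-f0)[2])
ctrl.move_l([*A,.16],max_speed=.2)
print(telemetry.get_time_s())
E
```

```text
True 0.07471353512658574 7.206595922297396
True 0.07471934778006133 9.103922768280103
True 0.07472496703299703 8.956693135961288
0.07471975656173159 8.114133515639338
10.5833
```

The height is the same at a harder push, so the wheel is home. This also gives a fingertip offset of 1.3 mm at this opening. Next is the pliers grasp.

```bash
python3 - <<'E'
from station import ctrl, eoat, kinematics, imaging, telemetry
import cv2,numpy as np,pickle
from h import *
G=[.5534,.1141];q=quat(np.radians(111.3))
eoat.command_gripper(.92,60)
ctrl.goto([*G,.10],q)
f0=telemetry.get_wrist_force()
print(ctrl.move_l([*G,.0008],max_speed=.1,until_force=15),telemetry.get_eef_pos())
eoat.command_gripper(0.0,60)
print(telemetry.get_gripper_width(),telemetry.get_finger_force(),telemetry.get_eef_pos(),telemetry.get_wrist_force()-f0)
ctrl.move_l([*G,.08],max_speed=.1)
d={n:imaging.get_image(n) for n in("wrist","side","top")};pickle.dump(d,open("d4.pkl","wb"))
print(telemetry.get_gripper_width(),telemetry.get_finger_force(),telemetry.get_time_s())
o=np.zeros((600,800,3),np.uint8);o[:400,:640]=d["wrist"]["image"]
for i,n in enumerate(("side","top")):
    u,v=proj(d[n],[.61,.13,.09]).astype(int);o[400:,i*320:i*320+320]=cv2.resize(d[n]["image"][v-25:v+25,u-40:u+40],None,fx=4,fy=4)
cv2.imwrite("pics/w4.png",o[:,:,::-1])
E
```

```text
False [0.55396284 0.11410908 0.00138617]
0.44428100124761466 61.39536291360855 [0.55604646 0.11397451 0.00380816] [-3.74227596 -2.51086166 22.93716358]
0.44388309338777326 60.38047581911087 14.8
```

View pics/w4.png

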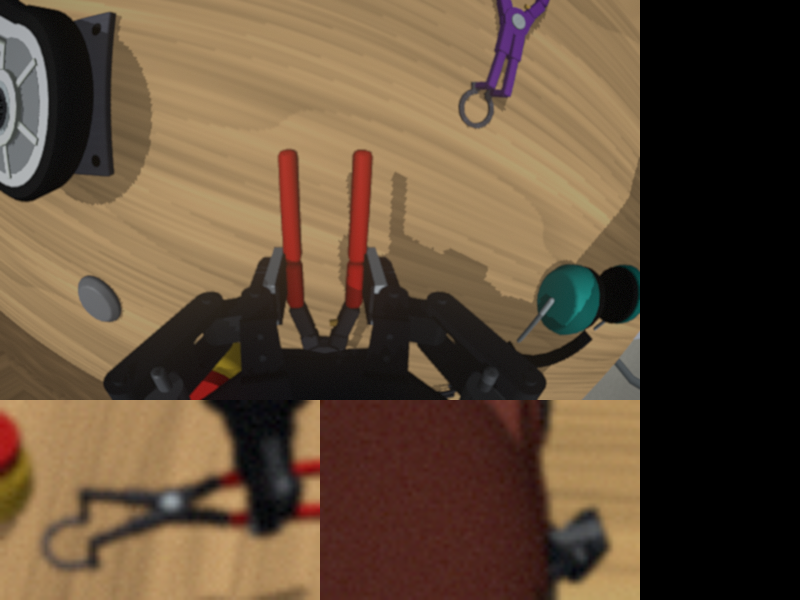

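The pliers are held and squeezed (gripper at 0.444, handles near-parallel in the wrist view). The gripper hides the ring from the wrist camera, though. I'll set them down and regrasp with the wrist turned half round, so the camera sees ring and axle together.

```bash
python3 - <<'E'
from station import ctrl, eoat, kinematics, imaging, telemetry
import cv2,numpy as np,pickle
from h import *
G=[.5534,.1141];q=quat(np.radians(111.3-180))
print(kinematics.solve_ik([.425,-.153,.15],quat(np.radians(-90))))
ctrl.move_l([*G,.012],max_speed=.15)
print(ctrl.move_l([*G,.002],max_speed=.03,until_force=6),telemetry.get_eef_pos())
eoat.command_gripper(.92,60)
ctrl.move_l([*G,.09],max_speed=.2)
ctrl.goto([*G,.09],q)
d={"pre":imaging.get_image("wrist")}
ctrl.move_l([*G,.0045],max_speed=.12)
f0=telemetry.get_wrist_force()
eoat.command_gripper(0.0,60)
print(telemetry.get_gripper_width(),telemetry.get_finger_force(),telemetry.get_eef_pos(),telemetry.get_wrist_force()-f0)
ctrl.move_l([*G,.13],max_speed=.12)
d.update({n:imaging.get_image(n) for n in("wrist","side")});pickle.dump(d,open("d5.pkl","wb"))
print(telemetry.get_eef_pos(),telemetry.get_eef_rot(),telemetry.get_time_s())
o=np.zeros((600,800,3),np.uint8);o[:400,:640]=d["wrist"]["image"]
u,v=proj(d["side"],[.61,.13,.13]).astype(int);o[400:,:320]=cv2.resize(d["side"]["image"][v-25:v+25,u-40:u+40],None,fx=4,fy=4)
o[400:,320:640]=cv2.resize(d["pre"]["image"],(320,200))
cv2.imwrite("pics/w5.png",o[:,:,::-1])
E
```

```text
[-0.5076544   0.22133237 -0.47648831  0.87297565  0.          2.63393826]
True [0.55449112 0.11418887 0.00400118]
0.44641629591576165 57.33651415048371 [0.55580272 0.11402049 0.00779437] [-4.63367215 -2.52565292 24.28123927]
[0.55284556 0.1140477  0.12917426] [-8.28764364e-05  9.82776112e-01  1.84798699e-01 -7.39744395e-04] 22.1417
```

View pics/w5.png

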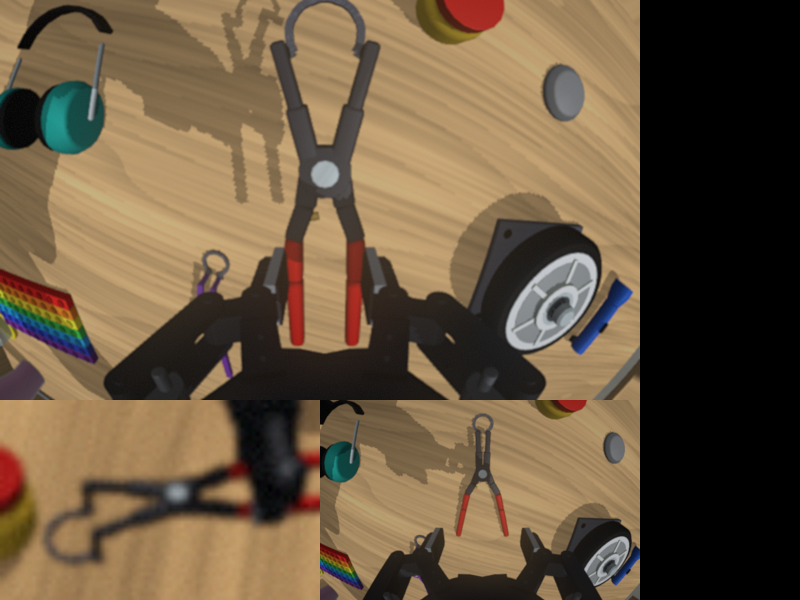

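The ring is fully open in the wrist view, hole centre about (326,38), rivet (325,174). In the side crop the ring is at about (75,533) and the rivet at (178,493). I'll triangulate both.

```bash
cat >> h.py <<'E'
def tri(c1,p1,f1,c2,p2,f2):
    o,d=ray(c1,p1,f1);o2,e=ray(c2,p2,f2)
    t=np.linalg.lstsq(np.c_[d,-e],o2-o,rcond=None)[0];a=o+d*t[0];b=o2+e*t[1];return (a+b)/2,np.linalg.norm(a-b)
E
python3 - <<'E'
import pickle;from h import *
d=pickle.load(open("d5.pkl","rb"));w,s=d["wrist"],d["side"]
u,v=proj(s,[.61,.13,.13]).astype(int);f=lambda x,y:(u-40+x/4-.4,v-25+(y-400)/4-.4)
print("ring",tri(w,(326,38),1,s,f(75,533),0));print("rivet",tri(w,(325,174),1,s,f(178,493),0))
# ring boundary in wrist: inner-edge points cast to plane z, circle fit
g=cv2.cvtColor(w["image"],cv2.COLOR_RGB2GRAY)
for z in (.12,.123,.126):
    P=[]
    for a in np.radians(np.arange(180,361,10)):   # outwards upper half
        L=[g[int(round(38+r*np.sin(a))),int(round(326+r*np.cos(a)))] for r in range(20,45) if 0<=38+r*np.sin(a)]
        if len(L)<18: continue
        k=np.argmin(np.diff(np.array(L,int)));r=20+k+.5
        P.append(cast(w,(326+r*np.cos(a),38+r*np.sin(a)),z+.0015,1)[:2])
    P=np.array(P);x=np.linalg.lstsq(np.c_[2*P,np.ones(len(P))],(P**2).sum(1),rcond=None)[0]
    R=np.sqrt(x[2]+x[0]**2+x[1]**2);res=np.hypot(*(P-x[:2]).T)-R
    print(z,x[:2],R,np.round(res*1e3,1), cast(w,(325,174),z+.0285,1))
E
```

```text
ring (array([0.65915102, 0.15475802, 0.1228936 ]), np.float64(0.004064612168697501))
rivet (array([0.60012525, 0.13292333, 0.14589039]), np.float64(0.0005745501272612015))
0.12 [0.66032752 0.15655612] 0.014994076532580338 [ 0.2  0.1  0.1 -0.3 -0.  -0.2 -0.2 -0.2  0.4  0.   0.2 -0.2  0.1 -0.2
  0.2  0.1  0.  -0.4  0.1] [0.60050533 0.1330137  0.1485    ]
0.123 [0.65974102 0.15632606] 0.014697704734712881 [ 0.2  0.1  0.1 -0.3 -0.  -0.2 -0.2 -0.2  0.4  0.   0.2 -0.1  0.1 -0.2
  0.2  0.1  0.  -0.4  0.1] [0.60123022 0.1332999  0.1515    ]
0.126 [0.65915451 0.156096  ] 0.014401332936843488 [ 0.2  0.1  0.1 -0.3 -0.  -0.2 -0.2 -0.2  0.4  0.   0.2 -0.1  0.1 -0.2
  0.2  0.1  0.  -0.4  0.1] [0.60195511 0.13358609 0.1545    ]
```

```bash
python3 - <<'E'
import pickle;from h import *
d=pickle.load(open("d5.pkl","rb"));w=d["wrist"];D=w["depth"]
def pt(u,v,k=1):
    z=np.median(D[v-k:v+k+1,u-k:u+k+1]);o,r=ray(w,(u,v),1);z0=w["world_to_cam"][2,:3]@r
    return o+r*z/z0
ax=np.array([np.cos(np.radians(21.3)),np.sin(np.radians(21.3)),0])
for n,(u,v) in dict(rivet=(325,174),ringL=(288,25),ringR=(364,25),ringT=(326,2),hL1=(295,260),hL2=(297,330),hR1=(355,260),hR2=(353,330),hubcap=(563,92),table=(430,150),jawL=(292,95),jawR=(363,95)).items():
    p=pt(u,v); print(n,np.round(p,4),round(float((p-[.6,.133,0])@ax),4))
E
```

```text
rivet [0.6006 0.1331 0.149 ] 0.0006
ringL [0.6568 0.1736 0.1244] 0.0677
ringR [0.67   0.1403 0.1235] 0.0679
ringT [0.6746 0.1614 0.1221] 0.0799
hL1 [0.5533 0.1304 0.1421] -0.0444
hL2 [0.5032 0.1128 0.1358] -0.0975
hR1 [0.564  0.1029 0.142 ] -0.0445
hR2 [0.5151 0.0817 0.1355] -0.0978
hubcap [ 0.7413 -0.0703  0.016 ] 0.0578
table [0.6224 0.0376 0.0018] -0.0138
jawL [0.6262 0.157  0.149 ] 0.0332
jawR [0.6365 0.1309 0.1485] 0.0332
```

By depth, the pliers are level within about 0.03 rad. The ring's mid-thickness is 6.7 mm below the TCP, 115.6 mm ahead and +0.6 mm lateral. I'm moving to above the axle.

```bash
python3 - <<'E'
from station import ctrl, eoat, kinematics, imaging, telemetry
import cv2,numpy as np,pickle
from h import *
q=quat(np.radians(-90));T=[.5417-.1156,-.1529-.0006]
ctrl.move_l([.5534,.1141,.17],max_speed=.2)
ctrl.goto([*T,.17],q)
ctrl.move_l([*T,.122],max_speed=.1)
ctrl.dwell(.3)
d={n:imaging.get_image(n) for n in("wrist","side")};pickle.dump(d,open("d6.pkl","wb"))
print(telemetry.get_eef_pos(),telemetry.get_eef_rot(),telemetry.get_gripper_width(),telemetry.get_finger_force(),telemetry.get_time_s())
o=np.zeros((600,800,3),np.uint8);o[:300,:480]=cv2.resize(d["wrist"]["image"],(480,300))
o[300:,:400]=cv2.resize(d["wrist"]["image"][0:120,246:406],(400,300),interpolation=2)
u,v=proj(d["side"],[.5417,-.1529,.1]).astype(int);print(u,v);o[300:,400:]=cv2.resize(d["side"]["image"][v-30:v+30,u-40:u+40],(400,300),interpolation=2)
cv2.imwrite("pics/w6.png",o[:,:,::-1])
E
```

```text
[ 0.42624651 -0.15359476  0.12225115] [1.29040717e-04 9.99999968e-01 1.35652883e-07 2.17928613e-04] 0.44077636615438 60.57521769749599 24.6667
331 156
```

View pics/w6.png

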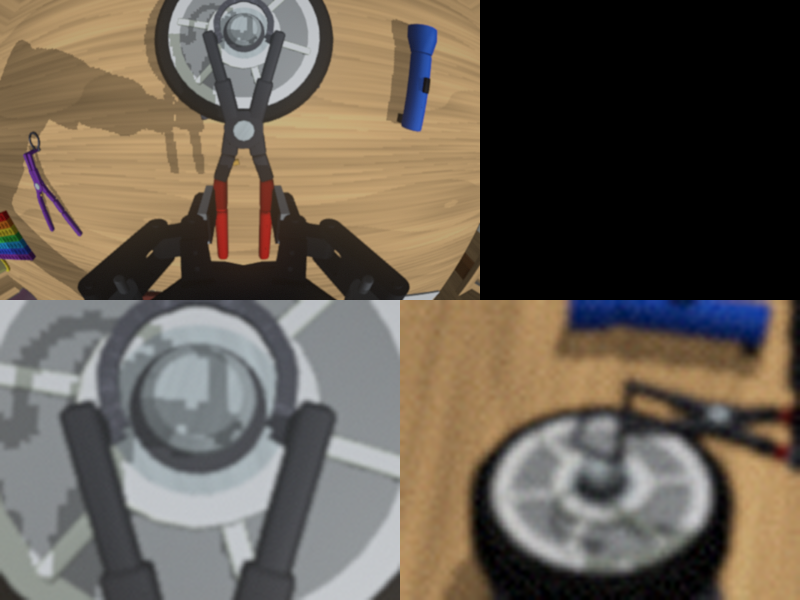

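Crop of the wrist view: axle end centre about full-image (325.8,40.4), ring hole centre about (324.9,35.2). I'll measure the ring by circle fit, correct the position and check again just above the end.

```bash
cat >> h.py <<'E'
def ringfit(w,z,c):
    g=cv2.GaussianBlur(cv2.cvtColor(w["image"],cv2.COLOR_RGB2GRAY),(3,3),0).astype(np.float32);P=[];rs=np.arange(26,42,.25)
    for a in np.radians(np.arange(195,346,6)):
        X=(c[0]+rs*np.cos(a)).astype(np.float32);Y=(c[1]+rs*np.sin(a)).astype(np.float32);ok=Y>=0
        if ok.sum()<40: continue
        L=cv2.remap(g,X[None],Y[None],cv2.INTER_LINEAR)[0][ok];k=np.argmin(L[4:]-L[:-4])+2
        P.append(cast(w,(X[k],Y[k]),z+.0015,1)[:2])
    P=np.array(P)
    for _ in range(3):
        x=np.linalg.lstsq(np.c_[2*P,np.ones(len(P))],(P**2).sum(1),rcond=None)[0];R=np.sqrt(x[2]+x[0]**2+x[1]**2)
        e=abs(np.hypot(*(P-x[:2]).T)-R);P=P[e<max(.0006,2*np.median(e))]
    return x[:2],R,len(P),e.max()
E
python3 - <<'E'
import pickle;from h import *
d=pickle.load(open("d6.pkl","rb"));w=d["wrist"];D=w["depth"]
print("axle",cast(w,(325.8,40.4),.094,1),"ring",ringfit(w,.1155,(325,35)),"manual",cast(w,(324.9,35.2),.117,1))
def pt(u,v,k=1):
    z=np.median(D[v-k:v+k+1,u-k:u+k+1]);o,r=ray(w,(u,v),1);return o+r*z/(w["world_to_cam"][2,:3]@r)
for n,p in dict(axletop=(326,41),ringL=(288,26),ringR=(362,26),rivet=(325,174)).items(): print(n,np.round(pt(*p),4))
E
```

```text
axle [ 0.54095138 -0.15410497  0.094     ] ring (array([ 0.54122741, -0.15336838]), np.float64(0.014903129836425852), 22, np.float64(0.00024245415037447808)) manual [ 0.53939085 -0.15358352  0.117     ]
axletop [ 0.5403 -0.1542  0.0957]
ringL [ 0.5442 -0.1363  0.118 ]
ringR [ 0.5443 -0.171   0.1179]
rivet [ 0.4776 -0.1536  0.1422]
```

```bash
python3 - <<'E'
from station import ctrl, eoat, kinematics, imaging, telemetry
import cv2,numpy as np,pickle
from h import *
T=[.4262,-.1540]
ctrl.move_l([*T,.108],max_speed=.05); ctrl.dwell(.2)
f0=telemetry.get_wrist_force()
for z in (.099,.093,.0885):
    r=ctrl.move_l([*T,z],max_speed=.02,until_force=8);ctrl.dwell(.15)
    print(z,r,np.round(telemetry.get_eef_pos(),4),np.round(telemetry.get_wrist_force()-f0,2),np.round(telemetry.get_torque(),2))
    if r: break
d={n:imaging.get_image(n) for n in("wrist","side")};pickle.dump(d,open("d7.pkl","wb"))
print(telemetry.get_gripper_width(),telemetry.get_finger_force(),telemetry.get_time_s())
o=np.zeros((600,800,3),np.uint8)
o[:300,:400]=cv2.resize(d["wrist"]["image"][0:120,246:406],(400,300),interpolation=2)
u,v=331,160;o[300:,:400]=cv2.resize(d["side"]["image"][v-30:v+30,u-40:u+40],(400,300),interpolation=2)
cv2.imwrite("pics/w7.png",o[:,:,::-1])
E
```

```text
0.099 False [ 0.4263 -0.1541  0.0991] [-0.43  0.29 -0.34] [-0.01  0.14  0.01]
0.093 False [ 0.4263 -0.154   0.0931] [-0.53  0.52 -0.19] [ 0.06  0.06 -0.  ]
0.0885 False [ 0.4262 -0.154   0.0885] [ 0.1   0.49 -0.73] [ 0.    0.12 -0.  ]
0.43325580894839044 60.57863414207304 27.275
```

View pics/w7.png

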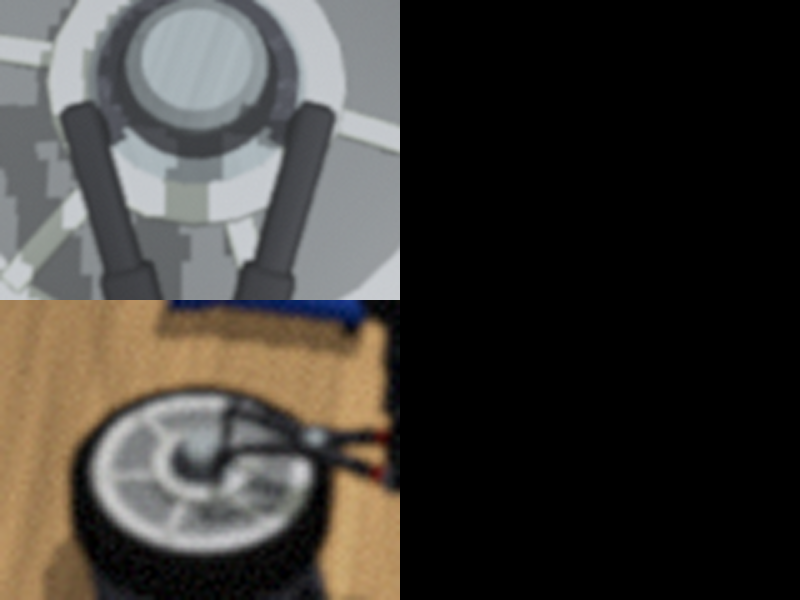

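The ring sits around the axle, centred (crop: axle 125–270, ring 97–299) and with no contact force. I'll lower it to touch the hub lightly, then back off 1.5 mm.

```bash
python3 - <<'E'
from station import ctrl, eoat, imaging, telemetry
import numpy as np,pickle
from h import *
T=[.4262,-.1540]
f0=telemetry.get_wrist_force()
r=ctrl.move_l([*T,.0805],max_speed=.012,until_force=5);p=telemetry.get_eef_pos()
print(r,np.round(p,4),np.round(telemetry.get_wrist_force()-f0,2))
z=(p[2] if r else .0842)+.0018
ctrl.move_l([*T,z],max_speed=.02);ctrl.dwell(.5)
w=imaging.get_image("wrist");D=w["depth"];pickle.dump(w,open("d8.pkl","wb"))
def pt(u,v,k=1):
    s=np.median(D[v-k:v+k+1,u-k:u+k+1]);o,r=ray(w,(u,v),1);return o+r*s/(w["world_to_cam"][2,:3]@r)
for n,q in dict(axletop=(325,22),ringL=(288,26),ringR=(362,26),rivet=(325,174)).items(): print(n,np.round(pt(*q),4))
print(np.round(telemetry.get_eef_pos(),4),np.round(telemetry.get_wrist_force()-f0,2),telemetry.get_gripper_width(),telemetry.get_finger_force(),telemetry.get_time_s())
E
```

```text
False [ 0.4261 -0.154   0.0806] [-1.91  0.47  5.17]
axletop [ 0.5422 -0.1539  0.0955]
ringL [ 0.5437 -0.1367  0.0825]
ringR [ 0.5439 -0.1713  0.082 ]
rivet [ 0.4775 -0.1539  0.1059]
[ 0.4262 -0.154   0.086 ] [0.48 0.22 1.27] 0.4339688424560077 60.64784929076268 29.0667
```

The ring's mid-thickness is at about 79.2 mm, tilt about 0.05 rad, with no meaningful contact force and the grip firm. I'm handing in.

```bash
python3 -c "
from station import close_job
print(close_job())"
```

```text
the job is handed in; nothing more can be done
None
```

The job is handed in, with no verdict returned: the wheel is home, and the gripper holds the squeezed pliers with the spread ring around the axle at about 79.2 mm, close to the groove's middle. The ring is off the hub and tilted about 0.05 rad by my last measurement.

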